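# Park the two-pin spanner in its sprung ring

### The job

The pipette service is finished, so put the two-pin spanner away: pull it up out of the white block and push it handle-first down through the ring of the ring holder until its head sits fully home on the ring, then let go of it. The ring may be clamped anywhere along its short cross arm and its spring balls grip the handle, so feel for the hole and press gently but steadily, never forcing the holder (keep the push below about 25 N), and leave everything else where it is.

Things in the scene. Friction and masses are not known exactly. Their poses are not given: they have to be found in the camera images.
- spanner: Two-pin spanner, loose, 126-234 g, standing upright in a hole of the white block. Origin: centre of the butt of its handle; z up towards the head. Round grey handle 22 mm in diameter, 90 mm long, butt edge chamfered 1 mm; flat aluminium head 44 mm (x) by 20 mm (y), z 90 to 138 mm; on it two prongs at x = -15 and +15 mm, up to z 152 mm.
- spanner_shoulder (a point): Centre of the underside of the spanner's head, 90 mm above the butt: the face that catches on the ring. Axes as the spanner.
- spanner_grip (a point): Where to grip the spanner: middle of its head, 124 mm above the butt, 34 mm above the underside of the head; pinch across the 20 mm thickness (along its y). Gripped here, fingertips up to 25 mm past it stay clear of the ring when the head is home.
- driver: Nut driver with the same round handle but a thin round steel shank and socket as its head, 140 mm tall, standing upright in the other hole of the block, its top 150 mm above the bench. Origin: centre of its butt. Leave it there.
- block: White plastic block, fixed, 75 mm (x) by 165 mm (y) by 70 mm high, origin at the centre of its underside; two round holes 26 mm in diameter, 60 mm deep, at y = -42 and +42 mm. Either tool may be in either hole, its butt on the hole floor 10 mm above the bench.
- holder: Ring holder, fixed: white foot 130 by 150 by 12 mm, post, and a cross arm along its y, 45 mm behind (+x of) the ring. Origin on the bench below the middle of the ring's range. The steel ring (54 mm outside diameter, hole 25.6 mm, 24 mm deep) is clamped firmly on the arm, anywhere from -16 to +16 mm along y; nothing on the holder rises above its flat top, 125 mm over the bench.
- holder_ring (a point): Middle of the ring's range, level with its flat top; axes as the holder. The hole's true centre is at x = 0, z = 0 and y anywhere from -16 to +16 mm here; this y is not measured: feel or look for it. From 12 to 20 mm down, spring balls at +x and -x grip the handle: pushing past takes 5 to 12 N; the spanner's weight alone does not bring it home.
- tube_pot: Small white open pot, 34 mm in diameter, 45 mm high, loose on the bench between block and holder. Origin: centre of its underside. Leave alone.
- pliers: Green-handled pliers lying on the bench, 160 mm long. Origin at the pivot. Leave alone.
- reservoir: Open white trough 130 mm by 50 mm by 30 mm, loose. Origin: centre of its underside. Leave alone.
- wash_bottle: White bottle, 60 mm in diameter, 130 mm tall, loose, in the middle, towards the back. Origin: centre of its underside. Leave alone.
There are look-alikes about, which are no part of the job. Leave any brown or orange look-alike of the spanner alone.

How it is judged:
By the outcome, as a careful person would: the job done as asked, in the order asked, and still so for the second after the job is handed in, with the robot touching nothing.
It also fails if it takes over 70 s, if anything falls off the work surface, if the arm or the gripper's body presses on something with over 40 N, if the wrist force passes 120 N, or if a joint passes its speed limit or range.

### The arm

A 6-joint arm with a two-finger parallel gripper is mounted at the origin on the work surface. World frame = base frame: x ahead of the robot, y to its left, z up, the work surface at z = 0. Lengths are in m, angles in rad, forces in N, time in s.
With the tool pointing down it reaches from about 0.4 to 0.825 m from the base axis. Payload 7 kg.
Tool frame: the origin (TCP) lies midway between the tips of the shut fingers; the grasp point (between the pads) lies 19 mm behind it; z points along the fingers, y is the line along which they close (so a half turn about z gives the same grasp; the last joint's range is limited). The gripper opens to 88 mm and grips with 3 to 60 N. Pads are 19 mm wide; open, the fingers measure 130 mm over their backs; the gripper's body (78 mm by 193 mm) begins 47 mm behind the grasp point.
Start: joints at [-0.926, 0.359, 0.012, 0, -1.224, -0.288], TCP at [0.236, -0.632, 0.227] pointing down, gripper open.
Joint ranges: [-3.07, 3.07], [-1.43, 2.12], [-1.02, 1.25], [-3.03, 1.67], [-3.05, -0], [-3.03, 3.03]. Speed limits (rad/s): [2.39, 2.39, 3.01, 3.14, 3.14, 3.14].

### API

Orientations are given as [roll, pitch, yaw] about the fixed x, y, z axes, in that order (R = Rz(yaw) Ry(pitch) Rx(roll)).
In Python, from station import get_state, grab_frame, calibration, job_done, boxes_of, regions_of, spot_point gives the robot as it stands. The module is installed in compiled form; this text tells all that it offers.
- The arm moves only by the tool arm_command, never from a script. Its argument "commands" is a list of rows, each an object of numbers: "tx", "ty", "tz": the shift along the tool's x, y, z each as a share of 25 cm, from -1 to 1; "twist": the turn about the tool's z as a share of 180 degrees, from -1 to 1. A call has exactly 8 rows; each row is the pose to reach, as a shift and turn from the pose commanded when the call began, along the tool's axes at that moment, turning the shorter way round; what a row does not reach only later rows make up. A row lasts 1/12 s, in which the tool goes at most 41.7 mm and 7.16 degrees, less where a joint would pass 70% of its speed; a pose out of reach is approached as far as the arm can. A call with a number of a shift or a turn outside -1 to 1 is refused whole. A call with a gripper value outside its range is refused whole. "claw" is the opening, from 0 (shut) to 1 (fully open), set as the call begins (left out, the last holds). The fingers move at their own pace and stop on an object; "grip_force" is the grip in N (left out, the last holds). Time passes only in rows, so rows that repeat a pose let the fingers close, or fill a call up. It gives the time, the measured TCP pose, the force, the opening and the grip force at its end, in the units of the state.
- get_state(): the state, without advancing time (a new reading comes with each control period).
- grab_frame(name): name is "scene" or "top" or "wrist"; returns the picture (384x512x3 uint8, red, green, blue); there is no depth.
- calibration(name): a dict with "camera_matrix" (3x3 intrinsics, pixels), "extrinsics" (4x4, takes a point from camera to world coordinates). Camera axes: x right, y down, z forward; pixel columns grow to the right and rows downward; lengths in m; the calibration is good to about 2 mm. A picture is of the moment at which its call begins: read the wrist's pose just before it. calibration takes no time and is no camera call; for the wrist camera it gives the pose at the moment of the call.
- job_done(): hands the job in; it is judged then, once.
Trained networks look in the newest picture that a camera, given by its name, has taken for a name from the list of things; names that differ only in an ending like _2 or _b are one class to them, and where a whole thing is asked for, a point or a joint stands for the part that bears it (a point fixed in the world has none). Each returns a list of dicts, best first, with "score" (0 to 1); they miss things now and then, are a little off and sometimes report something else, mostly with a low value. They report only what shows in the picture. A call takes as long as a camera call. They do not tell look-alikes from the thing itself.
- boxes_of(query, camera): "rect" ([left, top, right, bottom] in pixels, round what is visible of it).
- regions_of(query, camera): "region" (384x512 bool, what is visible of it) and "rect" ([left, top, right, bottom] in pixels, round what is visible of it).
- spot_point(query, camera): "uv" ([column, row] in pixels: a listed point, or the origin of a listed thing).
The state is a dict: "t": time; "q": joint angles; "qd": joint speeds; "joint_efforts": joint torques, N m; "eef_pos": TCP position; "ee_rot": TCP orientation; "force": force on the tool from outside, world axes, zero at the start; "moment": the same for the moment, N m; "width": finger opening in m; "gripper_force": force on a finger pad.
Only numpy, scipy, OpenCV 4.12 (cv2) and the standard library are available. Lean on these libraries where they do the work, as an engineer would, in place of code of your own. Each camera call takes 0.05 s, during which the arm holds its last target. There are 200 camera calls.

## Working session

There is one attempt and no reset: what is moved stays moved. The work goes in short steps, Python scripts to look and compute and a tool call to move; the robot and the scene stay as the last step left them, time stands still between calls to the robot, and variables do not carry over. Pictures are saved under pics/ and viewed, at most 10 in all, crops included, and the job is handed in when it is done.

Besides the shell and the picture viewer there is one more tool, called after ">>>" as name(argument=value, ...) on one line, values as JSON. arm_command: Moves the arm, as the interface text tells. Shift numbers are shares of 25 cm and turn numbers shares of 180 degrees, none past 1 either way. Its arguments: {"type":"object","properties":{"commands":{"type":"array"},"claw":{"type":"number"},"grip_force":{"type":"number"}},"required":["commands"]}

```bash
mkdir -p pics; cat > h.py <<'E'
import numpy as np, cv2
from station import *
def save(cam,n):
    im=grab_frame(cam); cv2.imwrite(f'pics/{n}.png',cv2.cvtColor(im,cv2.COLOR_RGB2BGR)); return im
def ray(cam,uv,C=None):
    C=C or calibration(cam);K=np.array(C['camera_matrix']);T=np.array(C['extrinsics'])
    d=T[:3,:3]@np.linalg.inv(K)@np.array([uv[0],uv[1],1.]);return T[:3,3],d
def atz(cam,uv,z,C=None):
    o,d=ray(cam,uv,C);return o+d*(z-o[2])/d[2]
def proj(cam,p):
    C=calibration(cam);K=np.array(C['camera_matrix']);T=np.linalg.inv(np.array(C['extrinsics']))
    c=K@(T[:3,:3]@np.array(p)+T[:3,3]);return c[:2]/c[2]
E
python3 - <<'E'
from h import *
np.set_printoptions(precision=4,suppress=True)
a=save('top','top0');b=save('scene','scene0')
cv2.imwrite('pics/both.png',cv2.cvtColor(np.vstack([cv2.resize(a,(400,300)),cv2.resize(b,(400,300))]),cv2.COLOR_RGB2BGR))
for cam in('top','scene'):
  print(cam,np.array(calibration(cam)['extrinsics'])[:3,3])
  for q,z in(('spanner_grip',.134),('spanner_shoulder',.1),('driver',.01),('block',0),('holder_ring',.125),('holder',0),('tube_pot',0),('wash_bottle',0)):
    for r in spot_point(q,cam)[:3]: print(q,round(r['score'],2),np.array(r['uv']),atz(cam,r['uv'],z))
s=get_state();print(s['t'],s['eef_pos'],s['ee_rot'],s['force'])
E
```

```text
top [0.382  0.0517 1.0113]
spanner_grip 0.83 [166.1 151.6] [0.5998 0.274  0.134 ]
spanner_grip 0.63 [199.6 158.9] [0.583  0.1924 0.134 ]
spanner_grip 0.58 [123.1 199.1] [0.483  0.3699 0.134 ]
spanner_shoulder 0.84 [166.3 201.3] [0.4832 0.2755 0.1   ]
spanner_shoulder 0.77 [167.8 154.7] [0.6004 0.2779 0.1   ]
spanner_shoulder 0.76 [203.6 163. ] [0.5805 0.1875 0.1   ]
driver 0.57 [207.5 208.5] [0.4755 0.1858 0.01  ]
block 0.77 [190.2 203.8] [0.4885 0.2346 0.    ]
holder_ring 0.58 [377.7 199.1] [ 0.4935 -0.2334  0.125 ]
holder 0.59 [360.  205.1] [ 0.4921 -0.2254  0.    ]
tube_pot 0.72 [274.8 179.8] [0.5581 0.0054 0.    ]
wash_bottle 0.88 [279.6 136. ] [ 0.6823 -0.007   0.    ]
scene [0.8686 0.4962 0.7423]
spanner_grip 0.89 [379.5 273.7] [0.4858 0.3746 0.134 ]
spanner_grip 0.83 [336.  234.7] [0.4828 0.2711 0.134 ]
spanner_grip 0.71 [292.4 276.1] [0.6052 0.282  0.134 ]
spanner_shoulder 0.82 [269.1 246.6] [0.5813 0.195  0.1   ]
spanner_shoulder 0.81 [333.  244.6] [0.4829 0.2706 0.1   ]
spanner_shoulder 0.81 [376.6 284.3] [0.4855 0.3781 0.1   ]
driver 0.83 [302.  239.3] [0.4717 0.1852 0.01  ]
block 0.73 [314.4 259.5] [0.4825 0.236  0.    ]
holder_ring 0.59 [190.8 112.5] [ 0.4804 -0.2238  0.125 ]
holder_ring 0.16 [331.4 245.9] [0.5024 0.2794 0.125 ]
holder 0.79 [190.5 152.9] [ 0.5025 -0.22    0.    ]
tube_pot 0.83 [218.2 216.5] [0.5742 0.0068 0.    ]
wash_bottle 0.78 [178.6 237.9] [ 0.6804 -0.0016  0.    ]
wash_bottle 0.23 [337.9 235.4] [0.3959 0.2256 0.    ]
0.9 [ 0.2357 -0.6325  0.2266] [-3.1416  0.     -2.7848] [-0.6016  0.0071  0.7085]
```

View pics/top0.png

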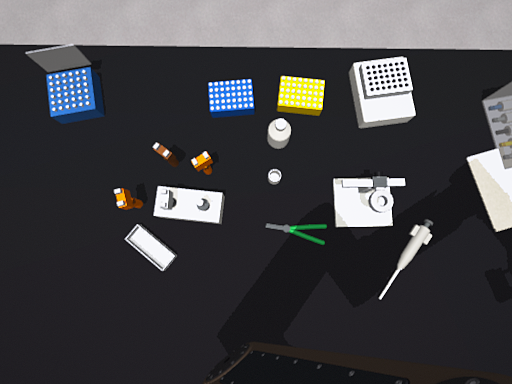

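View pics/scene0.png

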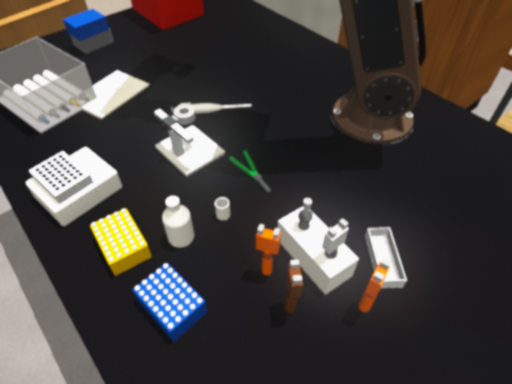

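The top view shows the spanner in the block's left hole at (167,198) with its head long axis along the image rows. The driver is at (203,204) and the ring at (381,201), on the right part of the cross arm. The scene view confirms this: the grey spanner is at (336,238) and the three orange/brown look-alikes stand outside the block. I'll move over the ring for a wrist look on the way.

```bash
cat >> h.py <<'E'
from scipy.spatial.transform import Rotation as Ro
np.set_printoptions(precision=4,suppress=True)
def plan(p,yaw=None,frm=None,fyaw=None):
    s=get_state();p0=np.array(s['eef_pos'] if frm is None else frm);y0=s['ee_rot'][2] if fyaw is None else fyaw
    R=Ro.from_euler('xyz',[np.pi,0,y0]).as_matrix()
    d=R.T@(np.array(p)-p0)/.25
    tw=0 if yaw is None else -((yaw-y0+np.pi)%(2*np.pi)-np.pi)/np.pi
    print('tx ty tz twist',d,round(tw,4),'rows',np.linalg.norm(d)*.25/.0417)
E
python3 -c "
from h import *
plan([.40,-.42,.33],np.pi)
plan([.46,-.24,.33],np.pi,[.40,-.42,.33],np.pi)
"
```

```text
tx ty tz twist [-0.9125  0.5669 -0.4137] 0.1136 rows 6.90153696925096
tx ty tz twist [-0.24  0.72  0.  ] -0.0 rows 4.550039798803423
```

>>> arm_command(commands=[{"tx":-0.912,"ty":0.567,"tz":-0.414,"twist":0.1136},{"tx":-0.912,"ty":0.567,"tz":-0.414,"twist":0.1136},{"tx":-0.912,"ty":0.567,"tz":-0.414,"twist":0.1136},{"tx":-0.912,"ty":0.567,"tz":-0.414,"twist":0.1136},{"tx":-0.912,"ty":0.567,"tz":-0.414,"twist":0.1136},{"tx":-0.912,"ty":0.567,"tz":-0.414,"twist":0.1136},{"tx":-0.912,"ty":0.567,"tz":-0.414,"twist":0.1136},{"tx":-0.912,"ty":0.567,"tz":-0.414,"twist":0.1136}], claw=1)

```text
t: 1.57
eef_pos: [0.4037, -0.417, 0.3338]
ee_rot: [-3.139, 0.005, -3.137]
force: [-1.2, -1.3, 1.3]
width: 0.0876
gripper_force: 0.0
```

>>> arm_command(commands=[{"tx":-0.24,"ty":0.72},{"tx":-0.24,"ty":0.72},{"tx":-0.24,"ty":0.72},{"tx":-0.24,"ty":0.72},{"tx":-0.24,"ty":0.72},{"tx":-0.24,"ty":0.72},{"tx":-0.24,"ty":0.72},{"tx":-0.24,"ty":0.72}])

```text
invalid input
```

```bash
python3 - <<'E'
from h import *
C=calibration('wrist');s=get_state();print(s['t'],s['eef_pos'],s['ee_rot'],np.array(C['extrinsics']))
save('wrist','w1')
for q,z in(('holder_ring',.125),('holder',0)):
    for r in spot_point(q,'wrist')[:2]: print(q,r['score'],r['uv'],atz('wrist',r['uv'],z,C))
for r in regions_of('holder','wrist')[:2]: print(r['score'],r['rect'])
plan([.45,-.01,.33],np.pi);plan([.45,.22,.33],np.pi,[.45,-.01,.33],np.pi)
E
```

```text
1.5667 [ 0.4037 -0.417   0.3338] [-3.1387  0.0052 -3.1374] [[-0.0047  0.9639  0.2661  0.3332]
 [ 1.      0.0054 -0.0019 -0.4161]
 [-0.0033  0.2661 -0.9639  0.4926]
 [ 0.      0.      0.      1.    ]]
holder_ring 0.7 [395.0, 233.4] [ 0.4948 -0.2254  0.125 ]
holder 0.9 [361.5, 204.2] [ 0.4947 -0.2266  0.    ]
0.64 [317.9, 170.9, 410.1, 242.8]
0.37 [425.9, 140.8, 511.7, 174.5]
tx ty tz twist [-0.202   1.64   -0.0012] 0.0 rows 9.906685684176436
tx ty tz twist [0.   0.92 0.  ] -0.0 rows 5.5155875299760195
```

View pics/w1.png

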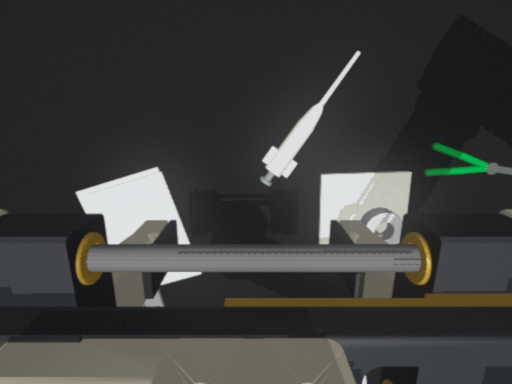

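The wrist view shows the ring at about (385,225), partly hidden by a finger, and the holder foot at (320–410,172–240). The camera sits on the base side of the tool, so I'll move further out and look again. The second call was refused because its rows lacked fields.

>>> arm_command(commands=[{"tx":-0.5,"ty":0.64,"tz":0,"twist":0},{"tx":-0.5,"ty":0.64,"tz":0,"twist":0},{"tx":-0.5,"ty":0.64,"tz":0,"twist":0},{"tx":-0.5,"ty":0.64,"tz":0,"twist":0},{"tx":-0.5,"ty":0.64,"tz":0,"twist":0},{"tx":-0.5,"ty":0.64,"tz":0,"twist":0},{"tx":-0.5,"ty":0.64,"tz":0,"twist":0},{"tx":-0.5,"ty":0.64,"tz":0,"twist":0}])

```text
t: 2.43
eef_pos: [0.5243, -0.2609, 0.3293]
ee_rot: [3.142, -0.002, 3.141]
force: [0.1, -0.2, 0.1]
width: 0.0877
gripper_force: 0.0
```

```bash
python3 - <<'E'
from h import *
C=calibration('wrist');s=get_state();print(s['t'],s['eef_pos'],s['ee_rot'])
save('wrist','w2')
for q,z in(('holder_ring',.125),('holder',0)):
    for r in spot_point(q,'wrist')[:2]: print(q,r['score'],r['uv'],atz('wrist',r['uv'],z,C))
import pickle;pickle.dump(C,open('C2.pkl','wb'))
plan([.56,.0,.33],np.pi);plan([.56,.24,.33],np.pi,[.56,0,.33],np.pi)
E
```

```text
2.4333 [ 0.5243 -0.2609  0.3293] [ 3.1415 -0.0017  3.1408]
holder_ring 0.61 [281.1, 140.8] [ 0.4908 -0.226   0.125 ]
holder 0.74 [270.5, 134.7] [ 0.4932 -0.2319  0.    ]
tx ty tz twist [-0.1417  1.046  -0.0004] -0.0007 rows 6.328002753418705
tx ty tz twist [0.   0.96 0.  ] -0.0 rows 5.755395683453237
```

View pics/w2.png

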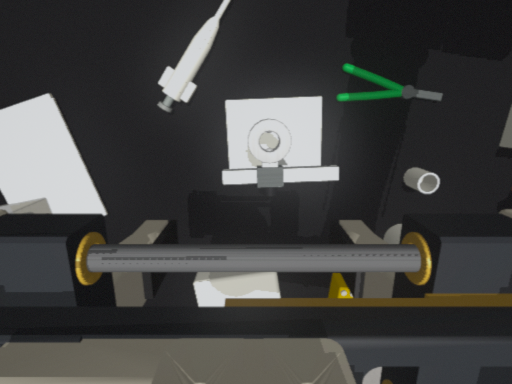

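The wrist view shows the ring clearly at (269,141), with a cross arm from (222,176) to (339,173). I'll measure the circle and the arm angle in code.

```bash
python3 - <<'E'
from h import *
import pickle
C=pickle.load(open('C2.pkl','rb'))
im=cv2.imread('pics/w2.png');g=cv2.cvtColor(im,cv2.COLOR_BGR2GRAY)
c=g[100:200,215:345]
cv2.imwrite('pics/w2c.png',cv2.resize(c,None,fx=6,fy=6,interpolation=cv2.INTER_CUBIC))
for (a,b,n) in((8,15,'in'),(18,28,'out')):
  h=cv2.HoughCircles(cv2.resize(c,None,fx=4,fy=4,interpolation=cv2.INTER_CUBIC),cv2.HOUGH_GRADIENT,1,20,param1=120,param2=20,minRadius=a*4,maxRadius=b*4)
  if h is not None:
    for x,y,r in h[0][:4]:
      u=(215+(x-1.5)/4,100+(y-1.5)/4);p=atz('wrist',u,.125,C);q=atz('wrist',(u[0]+r/4,u[1]),.125,C);print(n,u,r/4,p,'R',np.linalg.norm(q-p))
E
```

```text
in (np.float32(268.75), np.float32(140.5)) 11.1 [ 0.4904 -0.2411  0.125 ] R 0.013569307653651323
```

View pics/w2c.png

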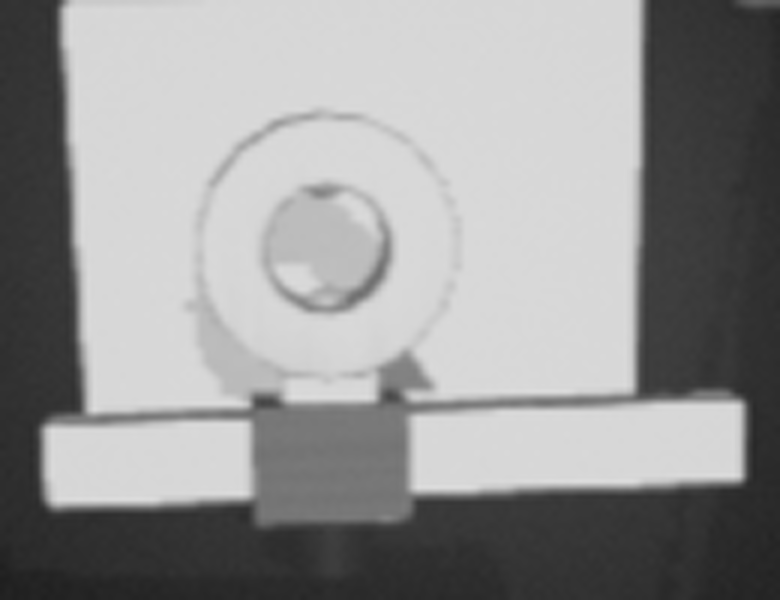

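>>> arm_command(commands=[{"tx":-0.1,"ty":0.98,"tz":0,"twist":0},{"tx":-0.1,"ty":0.98,"tz":0,"twist":0},{"tx":-0.1,"ty":0.98,"tz":0,"twist":0},{"tx":-0.1,"ty":0.98,"tz":0,"twist":0},{"tx":-0.1,"ty":0.98,"tz":0,"twist":0},{"tx":-0.1,"ty":0.98,"tz":0,"twist":0},{"tx":-0.1,"ty":0.98,"tz":0,"twist":0},{"tx":-0.1,"ty":0.98,"tz":0,"twist":0}])

```text
t: 3.25
eef_pos: [0.5499, -0.0142, 0.3301]
ee_rot: [3.142, 0.0, -3.14]
force: [-0.1, -1.3, 0.3]
width: 0.0878
gripper_force: 0.0
```

>>> arm_command(commands=[{"tx":0,"ty":0.98,"tz":0,"twist":0},{"tx":0,"ty":0.98,"tz":0,"twist":0},{"tx":0,"ty":0.98,"tz":0,"twist":0},{"tx":0,"ty":0.98,"tz":0,"twist":0},{"tx":0,"ty":0.98,"tz":0,"twist":0},{"tx":0,"ty":0.98,"tz":0,"twist":0},{"tx":0,"ty":0.98,"tz":0,"twist":0},{"tx":0,"ty":0.98,"tz":0,"twist":0}])

```text
t: 3.92
eef_pos: [0.5502, 0.2299, 0.3294]
ee_rot: [-3.141, -0.001, -3.141]
force: [0.1, -0.3, 0.6]
width: 0.0876
gripper_force: 0.0
```

```bash
python3 - <<'E'
from h import *
import pickle
C=calibration('wrist');s=get_state();print(s['t'],s['eef_pos'],s['ee_rot'])
pickle.dump(C,open('C3.pkl','wb'))
im=save('wrist','w3')
for q,z in(('spanner_grip',.134),('spanner_shoulder',.1),('driver',.01),('block',0)):
    for r in spot_point(q,'wrist')[:2]: print(q,r['score'],r['uv'],atz('wrist',r['uv'],z,C))
for r in regions_of('spanner','wrist')[:2]: print(r['score'],r['rect'])
E
```

```text
3.9167 [0.5502 0.2299 0.3294] [-3.1407 -0.0009 -3.1412]
spanner_grip 0.97 [295.3, 206.6] [0.5985 0.2838 0.134 ]
spanner_grip 0.75 [289.2, 115.1] [0.4862 0.2725 0.134 ]
spanner_shoulder 0.86 [364.6, 115.4] [0.487  0.3728 0.1   ]
spanner_shoulder 0.68 [284.0, 115.4] [0.4871 0.2698 0.1   ]
driver 0.96 [225.4, 108.1] [0.4776 0.1868 0.01  ]
driver 0.62 [321.1, 33.0] [0.371  0.3301 0.01  ]
block 0.67 [251.8, 111.3] [ 0.4824  0.2281 -0.    ]
0.93 [201.3, 165.2, 240.8, 210.3]
0.8 [276.0, 92.3, 299.9, 137.7]
```

View pics/w3.png

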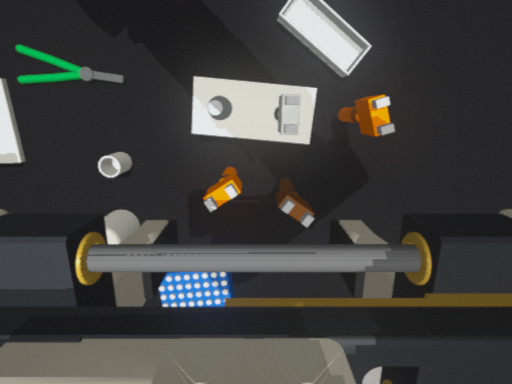

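The wrist view shows the spanner in the block with prong tips at about (292,99) and (290,131), the driver at (216,106), and the three orange/brown look-alikes outside the block. I'll zoom in to get the yaw.

```bash
python3 - <<'E'
from h import *
im=cv2.imread('pics/w3.png')
cv2.imwrite('pics/w3c.png',cv2.resize(im[70:150,240:330],None,fx=7,fy=7,interpolation=cv2.INTER_CUBIC))
E
```

```text
(no output)
```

View pics/w3c.png

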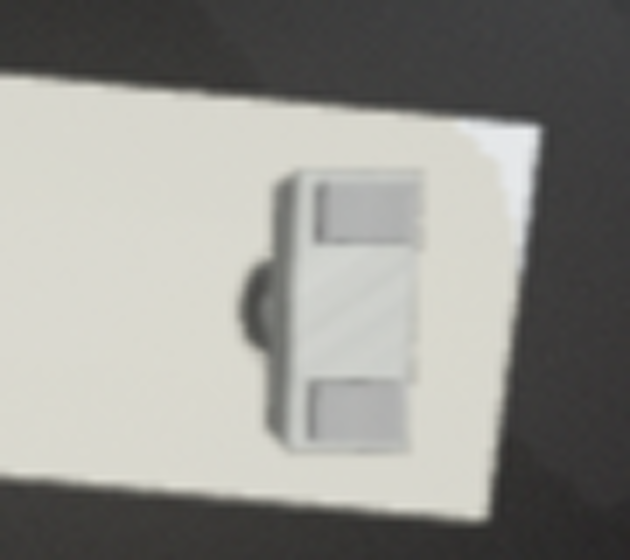

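```bash
python3 - <<'E'
from h import *
import pickle
C=pickle.load(open('C3.pkl','rb'))
f=lambda a,z: atz('wrist',(240+a[0]/7,70+a[1]/7),z,C)
p,q=f((370,212),.162),f((358,412),.162)
print('prongs',p,q,(p+q)/2,np.linalg.norm(p-q),'yaw',np.degrees(np.arctan2(*(q-p)[[1,0]])))
tl,tr,br,bl=[f(a,.148) for a in((298,172),(422,172),(408,452),(290,452))]
print('head',(tl+tr+br+bl)/4,np.linalg.norm(tr-tl),np.linalg.norm(br-tr),[np.degrees(np.arctan2(*v[[1,0]])) for v in(br-tr,bl-tl)])
c=[f(a,.07) for a in((542,125),(490,520))]
print('block edge',c,np.linalg.norm(c[0]-c[1]),np.degrees(np.arctan2(*(c[1]-c[0])[[1,0]])))
m=(p+q)/2
E
```

```text
prongs [0.4705 0.2725 0.162 ] [0.5003 0.2718 0.162 ] [0.4854 0.2722 0.162 ] 0.029755215167846228 yaw -1.532431090691382
head [0.4858 0.2724 0.148 ] 0.019502992949200482 0.04343361108796758 [np.float64(-0.5731872800086459), np.float64(-0.18101802064772138)]
block edge [array([0.4516, 0.3168, 0.07  ]), array([0.5271, 0.3106, 0.07  ])] 0.0757632439898581 -4.648239039619771
```

>>> arm_command(commands=[{"tx":0.258,"ty":0.17,"tz":0.2,"twist":0.005},{"tx":0.258,"ty":0.17,"tz":0.4,"twist":0.005},{"tx":0.258,"ty":0.17,"tz":0.4,"twist":0.005},{"tx":0.258,"ty":0.17,"tz":0.4,"twist":0.005},{"tx":0.258,"ty":0.17,"tz":0.4,"twist":0.005},{"tx":0.258,"ty":0.17,"tz":0.4,"twist":0.005},{"tx":0.258,"ty":0.17,"tz":0.4,"twist":0.005},{"tx":0.258,"ty":0.17,"tz":0.4,"twist":0.005}], claw=0.6)

```text
t: 4.88
eef_pos: [0.4869, 0.2727, 0.2319]
ee_rot: [3.14, 0.002, 3.125]
force: [0.9, 0.1, 0.3]
width: 0.0528
gripper_force: 0.0
```

```bash
python3 - <<'E'
from h import *
s=get_state();print(s['t'],s['eef_pos'],s['ee_rot'],s['force'],s['width'])
plan([.4856,.2723,.115],np.pi-.017)
E
```

```text
4.8833 [0.4869 0.2727 0.2319] [3.1396 0.0023 3.125 ] [0.9136 0.1076 0.2821] 0.052838215419024274
tx ty tz twist [ 0.0051 -0.0016  0.4676] 0.0001 rows 2.8038313259069656
```

>>> arm_command(commands=[{"tx":0,"ty":0,"tz":0.1,"twist":0},{"tx":0,"ty":0,"tz":0.2,"twist":0},{"tx":0,"ty":0,"tz":0.3,"twist":0},{"tx":0,"ty":0,"tz":0.4,"twist":0},{"tx":0,"ty":0,"tz":0.458,"twist":0},{"tx":0,"ty":0,"tz":0.458,"twist":0},{"tx":0,"ty":0,"tz":0.458,"twist":0},{"tx":0,"ty":0,"tz":0.458,"twist":0}])

```text
t: 5.55
eef_pos: [0.4867, 0.2731, 0.1172]
ee_rot: [3.14, 0.002, 3.126]
force: [0.3, 0.2, 0.2]
width: 0.0527
gripper_force: 0.0
```

>>> arm_command(commands=[{"tx":0,"ty":0,"tz":0,"twist":0},{"tx":0,"ty":0,"tz":0,"twist":0},{"tx":0,"ty":0,"tz":0,"twist":0},{"tx":0,"ty":0,"tz":0,"twist":0},{"tx":0,"ty":0,"tz":0,"twist":0},{"tx":0,"ty":0,"tz":0,"twist":0},{"tx":0,"ty":0,"tz":0,"twist":0},{"tx":0,"ty":0,"tz":0,"twist":0}], claw=0, grip_force=40)

```text
t: 6.22
eef_pos: [0.4855, 0.2726, 0.1158]
ee_rot: [3.141, 0.0, 3.126]
force: [-0.3, -0.4, 1.7]
width: 0.0195
gripper_force: 40.0
```

>>> arm_command(commands=[{"tx":0,"ty":0,"tz":-0.08,"twist":0},{"tx":0,"ty":0,"tz":-0.18,"twist":0},{"tx":0,"ty":0,"tz":-0.28,"twist":0},{"tx":0,"ty":0,"tz":-0.4,"twist":0},{"tx":0,"ty":0,"tz":-0.52,"twist":0},{"tx":0,"ty":0,"tz":-0.64,"twist":0},{"tx":0,"ty":0,"tz":-0.72,"twist":0},{"tx":0,"ty":0,"tz":-0.72,"twist":0}])

```text
t: 6.88
eef_pos: [0.4869, 0.2734, 0.3002]
ee_rot: [3.137, 0.005, 3.126]
force: [0.9, 0.6, -1.9]
width: 0.0196
gripper_force: 40.0
```

```bash
python3 - <<'E'
from h import *
s=get_state();print(s['t'],s['eef_pos'],s['ee_rot'],s['force'],s['width'])
plan([.488,.03,.295],np.pi-.017);plan([.490,-.2,.295],np.pi-.017,[.488,.03,.295],np.pi-.017)
E
```

```text
6.8833 [0.4869 0.2734 0.3002] [3.1373 0.0053 3.1262] [ 0.9407  0.5744 -1.947 ] 0.01957712632742767
tx ty tz twist [-0.0194 -0.9735  0.0209] 0.0005 rows 5.839060871070464
tx ty tz twist [-0.0236 -0.9197 -0.    ] -0.0 rows 5.515796054863335
```

>>> arm_command(commands=[{"tx":-0.025,"ty":-0.15,"tz":0,"twist":0},{"tx":-0.025,"ty":-0.3,"tz":0,"twist":0},{"tx":-0.025,"ty":-0.45,"tz":0,"twist":0},{"tx":-0.025,"ty":-0.6,"tz":0,"twist":0},{"tx":-0.025,"ty":-0.75,"tz":0,"twist":0},{"tx":-0.025,"ty":-0.9,"tz":0,"twist":0},{"tx":-0.025,"ty":-1,"tz":0,"twist":0},{"tx":-0.025,"ty":-1,"tz":0,"twist":0}])

```text
t: 7.55
eef_pos: [0.4865, 0.0187, 0.2947]
ee_rot: [-3.141, -0.002, 3.123]
force: [-0.6, 0.1, -2.8]
width: 0.0194
gripper_force: 40.0
```

>>> arm_command(commands=[{"tx":-0.027,"ty":-0.15,"tz":0,"twist":0},{"tx":-0.027,"ty":-0.3,"tz":0,"twist":0},{"tx":-0.027,"ty":-0.45,"tz":0,"twist":0},{"tx":-0.027,"ty":-0.6,"tz":0,"twist":0},{"tx":-0.027,"ty":-0.75,"tz":0,"twist":0},{"tx":-0.027,"ty":-0.9,"tz":0,"twist":0},{"tx":-0.027,"ty":-1,"tz":0,"twist":0},{"tx":-0.027,"ty":-1,"tz":0,"twist":0}])

```text
t: 8.22
eef_pos: [0.4897, -0.2311, 0.2939]
ee_rot: [-3.141, -0.003, 3.122]
force: [0.6, 1.3, -1.8]
width: 0.0199
gripper_force: 40.0
```

>>> arm_command(commands=[{"tx":0,"ty":-0.05,"tz":0.1,"twist":0},{"tx":0,"ty":-0.05,"tz":0.14,"twist":0},{"tx":0,"ty":-0.05,"tz":0.14,"twist":0},{"tx":0,"ty":-0.05,"tz":0.14,"twist":0},{"tx":0,"ty":-0.05,"tz":0.14,"twist":0},{"tx":0,"ty":-0.05,"tz":0.14,"twist":0},{"tx":0,"ty":-0.05,"tz":0.14,"twist":0},{"tx":0,"ty":-0.05,"tz":0.14,"twist":0}])

```text
t: 8.88
eef_pos: [0.4907, -0.2398, 0.2613]
ee_rot: [-3.141, 0.001, 3.126]
force: [-0.2, -0.3, -2.1]
width: 0.0199
gripper_force: 40.0
```

```bash
python3 - <<'E'
from h import *
s=get_state();print(s['t'],s['eef_pos'],s['ee_rot'],s['force'],s['width'])
a=save('wrist','w4');b=save('scene','s4')
c=cv2.resize(a[50:210,180:380],(800,640)[:2]) if 0 else cv2.resize(a[60:210,200:350],(600,600))
cv2.imwrite('pics/w4c.png',cv2.cvtColor(c,cv2.COLOR_RGB2BGR))
cv2.imwrite('pics/s4c.png',cv2.cvtColor(cv2.resize(b[20:180,110:270],(600,600)),cv2.COLOR_RGB2BGR))
E
```

```text
8.8833 [ 0.4907 -0.2398  0.2613] [-3.1414  0.0012  3.1264] [-0.2162 -0.3416 -2.1297] 0.01990702434543452
```

View pics/w4.png

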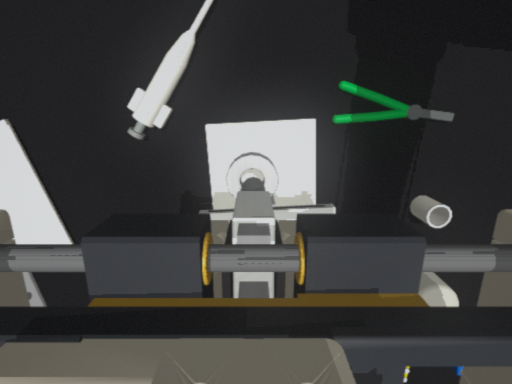

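View pics/s4c.png

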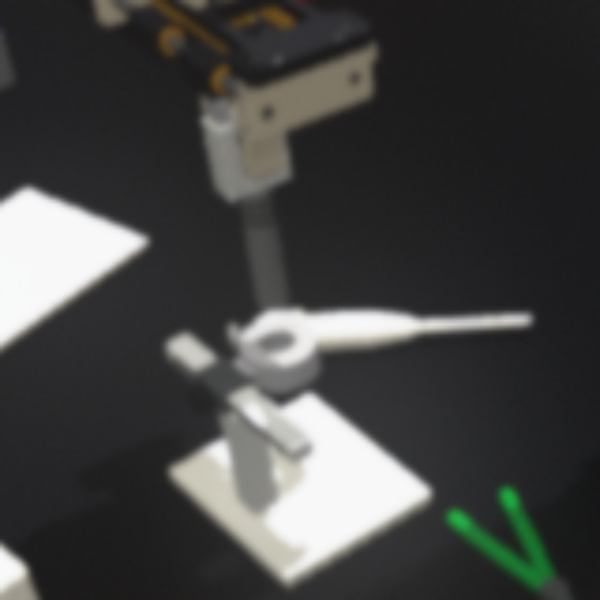

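The wrist view shows the ring at (252,178) with the handle's butt pointing into it, and the scene crop shows the handle above the ring and upright. I'll descend slowly and watch the force.

>>> arm_command(commands=[{"tx":0,"ty":0,"tz":0.03,"twist":0},{"tx":0,"ty":0,"tz":0.06,"twist":0},{"tx":0,"ty":0,"tz":0.08,"twist":0},{"tx":0,"ty":0,"tz":0.1,"twist":0},{"tx":0,"ty":0,"tz":0.11,"twist":0},{"tx":0,"ty":0,"tz":0.11,"twist":0},{"tx":0,"ty":0,"tz":0.11,"twist":0},{"tx":0,"ty":0,"tz":0.11,"twist":0}])

```text
t: 9.65
eef_pos: [0.4905, -0.2403, 0.2333]
ee_rot: [-3.141, 0.0, 3.126]
force: [0.2, -0.1, -2.0]
width: 0.0197
gripper_force: 40.0
```

>>> arm_command(commands=[{"tx":0,"ty":0,"tz":0.003,"twist":0},{"tx":0,"ty":0,"tz":0.006,"twist":0},{"tx":0,"ty":0,"tz":0.009,"twist":0},{"tx":0,"ty":0,"tz":0.012,"twist":0},{"tx":0,"ty":0,"tz":0.015,"twist":0},{"tx":0,"ty":0,"tz":0.018,"twist":0},{"tx":0,"ty":0,"tz":0.02,"twist":0},{"tx":0,"ty":0,"tz":0.02,"twist":0}])

```text
t: 10.32
eef_pos: [0.4902, -0.2402, 0.2279]
ee_rot: [3.142, -0.0, 3.126]
force: [0.3, 0.4, -2.6]
width: 0.02
gripper_force: 40.0
```

Butt at about 123 mm and no contact force yet. Continuing 6 mm.

>>> arm_command(commands=[{"tx":0,"ty":0,"tz":0.004,"twist":0},{"tx":0,"ty":0,"tz":0.008,"twist":0},{"tx":0,"ty":0,"tz":0.012,"twist":0},{"tx":0,"ty":0,"tz":0.016,"twist":0},{"tx":0,"ty":0,"tz":0.02,"twist":0},{"tx":0,"ty":0,"tz":0.024,"twist":0},{"tx":0,"ty":0,"tz":0.024,"twist":0},{"tx":0,"ty":0,"tz":0.024,"twist":0}])

```text
t: 10.98
eef_pos: [0.4903, -0.2402, 0.222]
ee_rot: [-3.142, -0.0, 3.126]
force: [-0.0, -0.5, -1.9]
width: 0.0202
gripper_force: 40.0
```

>>> arm_command(commands=[{"tx":0,"ty":0,"tz":0.006,"twist":0},{"tx":0,"ty":0,"tz":0.012,"twist":0},{"tx":0,"ty":0,"tz":0.018,"twist":0},{"tx":0,"ty":0,"tz":0.024,"twist":0},{"tx":0,"ty":0,"tz":0.03,"twist":0},{"tx":0,"ty":0,"tz":0.036,"twist":0},{"tx":0,"ty":0,"tz":0.036,"twist":0},{"tx":0,"ty":0,"tz":0.036,"twist":0}])

```text
t: 11.65
eef_pos: [0.4904, -0.2402, 0.2126]
ee_rot: [3.142, -0.0, 3.126]
force: [3.2, -2.2, -3.5]
width: 0.0198
gripper_force: 40.0
```

>>> arm_command(commands=[{"tx":-0.002,"ty":-0.002,"tz":0.003,"twist":0},{"tx":-0.002,"ty":-0.002,"tz":0.008,"twist":0},{"tx":-0.002,"ty":-0.002,"tz":0.013,"twist":0},{"tx":-0.002,"ty":-0.002,"tz":0.018,"twist":0},{"tx":-0.002,"ty":-0.002,"tz":0.023,"twist":0},{"tx":-0.002,"ty":-0.002,"tz":0.028,"twist":0},{"tx":-0.002,"ty":-0.002,"tz":0.028,"twist":0},{"tx":-0.002,"ty":-0.002,"tz":0.028,"twist":0}])

```text
t: 12.32
eef_pos: [0.4906, -0.2406, 0.2055]
ee_rot: [3.141, -0.001, 3.126]
force: [2.4, -1.7, -3.3]
width: 0.0197
gripper_force: 40.0
```

>>> arm_command(commands=[{"tx":-0.002,"ty":-0.002,"tz":0.01,"twist":0},{"tx":-0.002,"ty":-0.002,"tz":0.02,"twist":0},{"tx":-0.002,"ty":-0.002,"tz":0.03,"twist":0},{"tx":-0.002,"ty":-0.002,"tz":0.04,"twist":0},{"tx":-0.002,"ty":-0.002,"tz":0.05,"twist":0},{"tx":-0.002,"ty":-0.002,"tz":0.06,"twist":0},{"tx":-0.002,"ty":-0.002,"tz":0.06,"twist":0},{"tx":-0.002,"ty":-0.002,"tz":0.06,"twist":0}])

```text
t: 12.98
eef_pos: [0.4908, -0.241, 0.19]
ee_rot: [3.141, -0.001, 3.125]
force: [2.6, -2.0, -5.9]
width: 0.0194
gripper_force: 40.0
```

>>> arm_command(commands=[{"tx":-0.001,"ty":-0.001,"tz":0.02,"twist":0},{"tx":-0.001,"ty":-0.001,"tz":0.04,"twist":0},{"tx":-0.001,"ty":-0.001,"tz":0.06,"twist":0},{"tx":-0.001,"ty":-0.001,"tz":0.08,"twist":0},{"tx":-0.001,"ty":-0.001,"tz":0.1,"twist":0},{"tx":-0.001,"ty":-0.001,"tz":0.12,"twist":0},{"tx":-0.001,"ty":-0.001,"tz":0.14,"twist":0},{"tx":-0.001,"ty":-0.001,"tz":0.16,"twist":0}])

```text
t: 13.65
eef_pos: [0.4915, -0.2414, 0.1505]
ee_rot: [3.142, -0.0, 3.126]
force: [0.0, 0.5, 2.6]
width: 0.0195
gripper_force: 40.0
```

>>> arm_command(commands=[{"tx":0,"ty":0,"tz":0.006,"twist":0},{"tx":0,"ty":0,"tz":0.012,"twist":0},{"tx":0,"ty":0,"tz":0.018,"twist":0},{"tx":0,"ty":0,"tz":0.024,"twist":0},{"tx":0,"ty":0,"tz":0.028,"twist":0},{"tx":0,"ty":0,"tz":0.031,"twist":0},{"tx":0,"ty":0,"tz":0.033,"twist":0},{"tx":0,"ty":0,"tz":0.035,"twist":0}])

```text
t: 14.32
eef_pos: [0.4915, -0.2414, 0.1423]
ee_rot: [3.142, 0.0, 3.126]
force: [0.7, -0.3, 0.4]
width: 0.0201
gripper_force: 40.0
```

>>> arm_command(commands=[{"tx":0,"ty":0,"tz":0.001,"twist":0},{"tx":0,"ty":0,"tz":0.002,"twist":0},{"tx":0,"ty":0,"tz":0.003,"twist":0},{"tx":0,"ty":0,"tz":0.004,"twist":0},{"tx":0,"ty":0,"tz":0.004,"twist":0},{"tx":0,"ty":0,"tz":0.004,"twist":0},{"tx":0,"ty":0,"tz":0.004,"twist":0},{"tx":0,"ty":0,"tz":0.004,"twist":0}])

```text
t: 14.98
eef_pos: [0.4915, -0.2414, 0.1412]
ee_rot: [3.142, -0.0, 3.126]
force: [0.3, -1.0, -1.2]
width: 0.02
gripper_force: 40.0
```

Expected home is TCP z ≈ 0.140, not there yet. Going on in 0.25 mm steps.

>>> arm_command(commands=[{"tx":0,"ty":0,"tz":0.001,"twist":0},{"tx":0,"ty":0,"tz":0.002,"twist":0},{"tx":0,"ty":0,"tz":0.003,"twist":0},{"tx":0,"ty":0,"tz":0.004,"twist":0},{"tx":0,"ty":0,"tz":0.005,"twist":0},{"tx":0,"ty":0,"tz":0.005,"twist":0},{"tx":0,"ty":0,"tz":0.005,"twist":0},{"tx":0,"ty":0,"tz":0.005,"twist":0}])

```text
t: 15.65
eef_pos: [0.4916, -0.2415, 0.1407]
ee_rot: [-3.141, 0.0, 3.126]
force: [-1.8, 0.1, 5.9]
width: 0.0198
gripper_force: 40.0
```

>>> arm_command(commands=[{"tx":0,"ty":0,"tz":0.001,"twist":0},{"tx":0,"ty":0,"tz":0.001,"twist":0},{"tx":0,"ty":0,"tz":0.002,"twist":0},{"tx":0,"ty":0,"tz":0.002,"twist":0},{"tx":0,"ty":0,"tz":0.003,"twist":0},{"tx":0,"ty":0,"tz":0.003,"twist":0},{"tx":0,"ty":0,"tz":0.003,"twist":0},{"tx":0,"ty":0,"tz":0.003,"twist":0}])

```text
t: 16.32
eef_pos: [0.4917, -0.2415, 0.1407]
ee_rot: [-3.141, 0.001, 3.126]
force: [-2.8, 3.8, 13.1]
width: 0.0201
gripper_force: 40.0
```

The tool has stopped at 0.1407 and the force climbs 7 N with no motion, so the head is on the ring. One more small press, then open slightly and look.

>>> arm_command(commands=[{"tx":0,"ty":0,"tz":0.001,"twist":0},{"tx":0,"ty":0,"tz":0.001,"twist":0},{"tx":0,"ty":0,"tz":0.001,"twist":0},{"tx":0,"ty":0,"tz":0.001,"twist":0},{"tx":0,"ty":0,"tz":0.001,"twist":0},{"tx":0,"ty":0,"tz":0.001,"twist":0},{"tx":0,"ty":0,"tz":0.001,"twist":0},{"tx":0,"ty":0,"tz":0.001,"twist":0}])

```text
t: 16.98
eef_pos: [0.4917, -0.2415, 0.1407]
ee_rot: [-3.141, 0.001, 3.126]
force: [-3.8, 3.5, 15.4]
width: 0.0199
gripper_force: 40.0
```

>>> arm_command(commands=[{"tx":0,"ty":0,"tz":-0.004,"twist":0},{"tx":0,"ty":0,"tz":-0.004,"twist":0},{"tx":0,"ty":0,"tz":-0.004,"twist":0},{"tx":0,"ty":0,"tz":-0.004,"twist":0},{"tx":0,"ty":0,"tz":-0.004,"twist":0},{"tx":0,"ty":0,"tz":-0.004,"twist":0},{"tx":0,"ty":0,"tz":-0.004,"twist":0},{"tx":0,"ty":0,"tz":-0.004,"twist":0}], claw=0.6)

```text
t: 17.65
eef_pos: [0.4916, -0.2414, 0.1399]
ee_rot: [3.142, -0.0, 3.126]
force: [-0.0, 0.8, -0.1]
width: 0.0524
gripper_force: 0.0
```

>>> arm_command(commands=[{"tx":0,"ty":0,"tz":-0.1,"twist":0},{"tx":0,"ty":0,"tz":-0.2,"twist":0},{"tx":0,"ty":0,"tz":-0.3,"twist":0},{"tx":0,"ty":0,"tz":-0.4,"twist":0},{"tx":-0.2,"ty":0,"tz":-0.5,"twist":0},{"tx":-0.3,"ty":0,"tz":-0.6,"twist":0},{"tx":-0.3,"ty":0,"tz":-0.6,"twist":0},{"tx":-0.3,"ty":0,"tz":-0.6,"twist":0}])

```text
t: 18.32
eef_pos: [0.5691, -0.2428, 0.2913]
ee_rot: [-3.141, 0.003, 3.126]
force: [0.2, -0.9, -0.8]
width: 0.0526
gripper_force: 0.0
```

```bash
python3 - <<'E'
from h import *
C=calibration('wrist')
s=get_state();print(s['t'],s['eef_pos'],s['force'],s['width'])
a=save('wrist','w5');b=save('scene','s5')
for cam in('wrist','scene'):
  for q,z in(('spanner_grip',.159),('spanner_shoulder',.125)):
    for r in spot_point(q,cam)[:4]: print(cam,q,r['score'],r['uv'],atz(cam,r['uv'],z,C if cam=='wrist' else None))
c=np.hstack([cv2.resize(a[60:210,180:330],(400,400)),cv2.resize(b[50:180,130:260],(400,400))])
cv2.imwrite('pics/c5.png',cv2.cvtColor(c,cv2.COLOR_RGB2BGR))
E
```

```text
18.3167 [ 0.5691 -0.2428  0.2913] [ 0.2146 -0.8766 -0.7606] 0.05257831597060534
wrist spanner_grip 0.7 [253.9, 98.0] [ 0.4889 -0.2403  0.159 ]
wrist spanner_shoulder 0.72 [251.4, 103.6] [ 0.4933 -0.2429  0.125 ]
scene spanner_grip 0.66 [181.9, 99.9] [ 0.4907 -0.2408  0.159 ]
scene spanner_grip 0.6 [293.2, 276.7] [0.6157 0.2924 0.159 ]
scene spanner_grip 0.59 [378.6, 275.7] [0.5057 0.381  0.159 ]
scene spanner_grip 0.56 [267.8, 237.6] [0.597  0.2069 0.159 ]
scene spanner_shoulder 0.93 [183.5, 109.1] [ 0.487  -0.2477  0.125 ]
scene spanner_shoulder 0.8 [371.6, 284.4] [0.5071 0.3773 0.125 ]
scene spanner_shoulder 0.79 [266.8, 249.4] [0.5998 0.2086 0.125 ]
scene spanner_shoulder 0.57 [292.7, 286.3] [0.6144 0.2934 0.125 ]
```

View pics/c5.png

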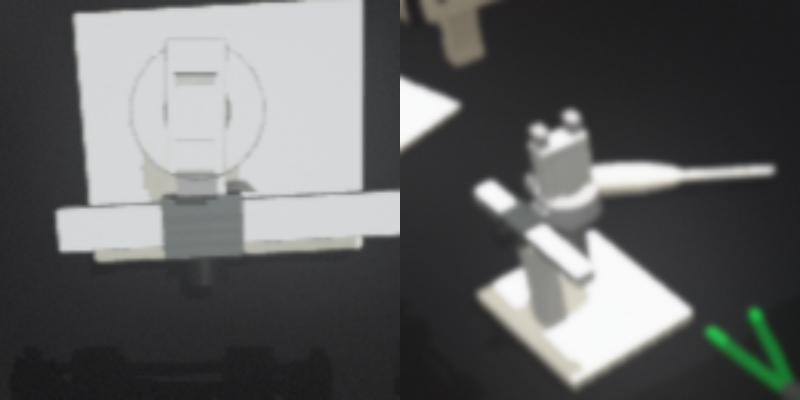

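The left crop shows the head centred on the ring, and the right crop shows it sitting flush on the ring with both prongs up. The lift from the grasp height (0.1158 to 0.1407) puts the shoulder at 125 mm, which is the ring's top.

```bash
python3 -c "
from station import job_done
print(job_done())"
```

```text
the job is handed in; nothing more can be done
None
```

The spanner is out of the block and pushed through the ring with its head home on top, released with the arm clear; the push stayed under about 18 N, and the job was handed in at about 18 s.

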